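Block the empty place in a jar crate and slide its hold-down board across

ROBOT

A 7-joint arm with a two-finger parallel gripper is mounted at the origin on the work surface. World frame = base frame: x ahead of the robot, y to its left, z up, the work surface at z = 0. Lengths are in m, angles in rad, forces in N, time in s.
With the tool pointing down it reaches from about 0.425 to 0.925 m from the base axis. Payload 6.8 kg.
Tool frame: the origin (TCP) lies midway between the tips of the shut fingers; the grasp point (between the pads) lies 19 mm behind it; z points along the fingers, y is the line along which they close (so a half turn about z gives the same grasp; the last joint's range is limited). The gripper opens to 85 mm and grips with 20 to 120 N. Pads are 22 mm wide; open, the fingers measure 114 mm over their backs; the gripper's body (76 mm by 85 mm) begins 54 mm behind the grasp point. The pads swing forward as they close: fully open they stand 13 mm farther back than shut.
Start: joints at [-1.248, 0.477, 0.022, 1.555, -0.011, 1.109, -0.083], TCP at [0.282, 0.613, 0.231] pointing down, gripper open.
Joint ranges: [-2.96, 2.96], [-0.34, 2.1], [-1.41, 1.46], [0.24, 2.44], [-1.37, 4.51], [0.17, 1.92], [-2.96, 2.96]. Speed limits (rad/s): [2.39, 2.39, 3.14, 3.14, 3.14, 3.14, 3.14].

INTERFACE

Orientations are given as a rotation vector (axis times angle).
In Python, from bench import r gives the robot as it stands. The module is installed in compiled form; this text tells all that it offers.
- The arm moves only by the tool apply_moves, never from a script. Its argument "rows" is a list of rows, each a list of 6 numbers: the shift along the tool's x, y, z scaled (see below), then the turn, a rotation vector about the tool's x, y, z scaled (see below). A call has 1 to 5 rows; each row is the pose to reach, as a shift and turn from the pose commanded when the call began, along the tool's axes at that moment; what a row does not reach only later rows make up. The controller multiplies each number of a shift by 0.25 m and each number of a turn by 90 degrees. A row lasts 1/8 s, in which the tool goes at most 62.5 mm and 10.7 degrees, less where a joint would pass 70% of its speed; a pose out of reach is approached as far as the arm can. A call with a number of a shift or a turn outside -1 to 1 is refused whole. A call with a gripper value outside its range is refused whole. "claw" is the opening, from 0 (shut) to 1 (fully open), set as the call begins (left out, the last holds). The fingers move at their own pace and stop on an object; "newtons" is the grip in N (left out, the last holds). Time passes only in rows, so rows that repeat a pose let the fingers close. It gives the time, the measured TCP pose, the force, the opening and the grip force at its end, in the units of the state.
- r.get_obs(): the state, without advancing time (a new reading comes with each control period).
- r.grab_frame(name): name is "side" or "top"; returns a dict with "pixels" (384x512x3 uint8, red, green, blue), "intrinsics" (3x3 intrinsics, pixels), "dist" ([k1, k2, p1, p2, k3] as OpenCV has them; the pictures are not rectified), "eye" and "attitude" of the camera in the world. Camera axes: x right, y up, looking along -z (the intrinsics and any distortion apply to the point x, -y, -z); pixel columns grow to the right and rows downward; lengths in m; the calibration is good to about 2 mm. A picture is of the moment at which its call begins. There is no depth.
- r.hand_in(): hands the job in; it is judged then, once.
Trained networks look in a picture, given as the dict that the camera call returned (one of the last four; its "shot" number tells which), for a name from the list of things; names that differ only in an ending like _2 or _b are one class to them, and where a whole thing is asked for, a point or a joint stands for the part that bears it (a point fixed in the world has none). Each returns a list of dicts, best first, with "conf" (0 to 1); they miss things now and then, are a little off and sometimes report something else, mostly with a low value. They report only what shows in the picture. A call takes as long as a camera call. They do not tell look-alikes from the thing itself.
- r.search_frame(picture, thing): "rect" ([left, top, width, height] in pixels, round what is visible of it).
- r.outline_of(picture, thing): "pixels" (384x512 bool, what is visible of it) and "rect" ([left, top, width, height] in pixels, round what is visible of it).
- r.landmark_of(picture, thing): "point" ([column, row] in pixels: a listed point, or the origin of a listed thing).
The state is a dict: "clock": time; "joints": joint angles; "qvel": joint speeds; "tau": joint torques, N m; "tcp_pos": TCP position; "orientation": TCP orientation; "contact_force": force on the tool from outside, world axes, zero at the start; "moment": the same for the moment, N m; "grip_width": finger opening in m; "gripper_force": force on a finger pad.
Only numpy, scipy, OpenCV 4.12 (cv2) and the standard library are available. Lean on these libraries where they do the work, as an engineer would, in place of code of your own. Each camera call takes 0.05 s, during which the arm holds its last target. There are 200 camera calls.

TASK

Get the crate of jars ready for the delivery van: lower the square wooden block, upright, into the empty place beside the three jars so that they cannot shift (set it down, do not drop it). Then slide the dark hold-down board from its bench across the crate until its leading end is home against the green end stop, lying flat on both sides of the crate. Leave the jars standing in the crate and the long block where it is.

Things in the scene. Friction and masses are not known exactly. Their poses are not given: they have to be found in the camera images.
- station: Fixed wooden packing station. Origin on the table under the crate's centre; z up, +y = the way the board slides, x = across it. Crate inside 136 x 136 mm (-68 to 68 mm in x and y), four places of 68 x 68 mm centred at x, y = +-34 mm, no dividers; inner floor at z = 10 mm, wall tops at z = 84 mm, walls 12 mm thick.
- bench (a point): Middle of the feed bench's flat top, on the crate's -y side, level with the rim: station frame (0, -189, 84) mm, same axes. Top runs from station y = -310 to -68 mm. A fence along each side: inner faces at x = +-59 mm, 10 mm thick, 12 mm higher than the top, from station y = -310 to -80 mm.
- stop (a point): Foot of the green upright end stop, in the middle of the face that the board meets: station frame (0, 110, 84) mm, same axes. The stop rises 16 mm above the far ledge, which is flat at z = 84 mm from station y = 68 to 110 mm.
- gap (a point): The empty one of the crate's four places (which one varies): centre of the upper face of a black rubber square, 48 x 48 x 2 mm, fixed on the crate's floor; this point is 12 mm above the table. Axes parallel to the station's.
- block_c (a point): Centre of the loose plywood block that fits the gap, 35 mm above its underside; 0.08 to 0.15 kg. Body 60 x 60 x 36 mm high; on its top a blue tab 46 mm long (its x), 16 mm thick (its y), 34 mm high; 70 mm high in all. Stands on the table before the station, left or right. In the crate its top is 2 mm below the rim; any side may face station x.
- board_c (a point): Centre of the loose dark board: 110 wide (x) x 310 long (y) x 18 mm, 0.3 to 0.65 kg, too wide to grasp. Starts flat on the bench between the fences (4 mm play a side), tail 70 to 95 mm past the bench's end, leading end just short of the opening. Slides at a few N. Home: station y = -45, z = 93 mm. Over half its length stays on the bench till it reaches the far ledge.
- long_block_c (a point): A longer plywood block (body 100 x 60 x 36 mm, same blue tab) for another crate; too long for the empty place. Stands on the table on the side where the square block is not. Point at its centre, 35 mm up.
- jar_a_c (a point): One of three loose glass jars of 0.3 kg standing in the crate: body 64 mm in diameter and 46 mm high, steel lid 52 mm in diameter, 72 mm high in all; lid top 2 mm below the rim. Point at its centre, 36 mm above its underside.
- jar_b_c (a point): A second such jar.
- jar_c_c (a point): A third such jar.
There are look-alikes about, which are no part of the job. What is shaped like the part that bears block_c but red is not meant.

How it is judged:
By the outcome, as a careful person would: the job done as asked, in the order asked, and still so for the second after the job is handed in, with the robot touching nothing.
It also fails if it takes over 56 s, if anything falls off the work surface, if the arm or the gripper's body presses on something with over 40 N, if the wrist force passes 120 N, or if a joint passes its speed limit or range.

## Working session

There is one attempt and no reset: what is moved stays moved. The work goes in short steps, Python scripts to look and compute and a tool call to move; the robot and the scene stay as the last step left them, time stands still between calls to the robot, and variables do not carry over. Pictures are saved under pics/ and viewed, at most 10 in all, crops included, and the job is handed in when it is done.

Besides the shell and the picture viewer there is one more tool, called as name(argument=value, ...), one argument or row to a line, values as JSON. apply_moves: Moves the arm, as the interface text tells. Its arguments: {"type":"object","properties":{"rows":{"type":"array","items":{"type":"array","items":{"type":"number"}}},"claw":{"type":"number"},"newtons":{"type":"number"}},"required":["rows"]}

```bash
mkdir -p pics; cat > h.py <<'E'
import numpy as np, cv2
from scipy.spatial.transform import Rotation as R
from bench import r
def Rm(a):
    a=np.array(a,float)
    if a.shape==(3,3): return a
    return R.from_rotvec(a).as_matrix() if a.size==3 else R.from_quat(a).as_matrix()
def ray(f,p):
    u=cv2.undistortPoints(np.array([[p]],float),np.array(f["intrinsics"]),np.array(f["dist"])).ravel()
    d=Rm(f["attitude"])@np.array([u[0],-u[1],-1.]); return np.array(f["eye"]),d
def atz(f,p,z):
    e,d=ray(f,p); return e+d*(z-e[2])/d[2]
def tri(f1,p1,f2,p2):
    e1,d1=ray(f1,p1);e2,d2=ray(f2,p2)
    s=np.linalg.lstsq(np.c_[d1,-d2],e2-e1,rcond=None)[0]
    a=e1+s[0]*d1;b=e2+s[1]*d2
    return (a+b)/2,np.linalg.norm(a-b)
def proj(f,P):
    c=Rm(f["attitude"]).T@(np.atleast_2d(P)-np.array(f["eye"])).T; c=(c.T*[1,-1,-1])
    return cv2.projectPoints(c,np.zeros(3),np.zeros(3),np.array(f["intrinsics"]),np.array(f["dist"]))[0].reshape(-1,2)
def save(f,n,crop=None,s=1):
    im=f["pixels"][:,:,::-1]
    if crop: x,y,w,h=crop; im=im[y:y+h,x:x+w]
    cv2.imwrite("pics/"+n,cv2.resize(im,None,fx=s,fy=s,interpolation=cv2.INTER_CUBIC))
E
python3 - <<'E'
from h import *
np.set_printoptions(precision=4,suppress=True)
o=r.get_obs(); print({k:np.round(v,3) for k,v in o.items()})
fs={n:r.grab_frame(n) for n in("top","side")}
for n,f in fs.items():
    save(f,n+"0.png",s=1.5); print(n,f["eye"],f["attitude"])
    for t in["station","bench","stop","gap","block_c","board_c","long_block_c","jar_a_c"]:
        print(n,t,[(np.round(d["point"],1).tolist(),round(d["conf"],2)) for d in r.landmark_of(f,t)][:5])
print(r.get_obs()["clock"])
E
```

```text
{'clock': np.float64(0.0), 'joints': array([-1.248,  0.478,  0.022,  1.556, -0.011,  1.109, -0.083]), 'qvel': array([ 0.   ,  0.002, -0.   ,  0.   , -0.001,  0.001,  0.   ]), 'tau': array([  0.   , -59.644,   1.607, -28.121,   0.012,   0.009,  -0.   ]), 'tcp_pos': array([0.282, 0.613, 0.23 ]), 'orientation': array([-0.671, -3.069,  0.003]), 'contact_force': array([ 0.191, -0.186, -0.38 ]), 'moment': array([-0.035, -0.021, -0.01 ]), 'gripper_force': np.float64(0.0), 'grip_width': np.float64(0.086)}
top [0.4088 0.0589 1.2095] [ 0.056  -0.0471 -1.5963]
top station [([216.9, 162.3], 0.9)]
top bench [([206.2, 171.1], 0.21)]
top stop [([172.3, 161.8], 0.96)]
top gap [([203.3, 172.6], 0.5), ([227.9, 170.4], 0.33)]
top block_c [([142.3, 247.2], 0.92), ([181.1, 228.2], 0.91)]
top board_c [([300.9, 150.2], 0.6)]
top long_block_c [([378.1, 215.4], 0.72)]
top jar_a_c [([204.1, 145.8], 0.85)]
side [-0.096  -0.9464  1.0483] [ 0.8609 -0.2396 -0.4882]
side station [([251.6, 183.9], 0.88)]
side bench [([281.9, 193.4], 0.93), ([183.8, 174.1], 0.53), ([246.1, 185.3], 0.22)]
side stop [([230.6, 145.4], 0.78)]
side gap [([183.0, 175.9], 0.66)]
side block_c [([182.2, 172.9], 0.86), ([160.0, 159.5], 0.67)]
side board_c [([252.4, 160.9], 0.63), ([292.7, 198.8], 0.55)]
side long_block_c [([277.9, 286.4], 0.69), ([264.5, 171.9], 0.15)]
side jar_a_c [([251.5, 160.2], 0.82)]
0.9
```

View pics/top0.png

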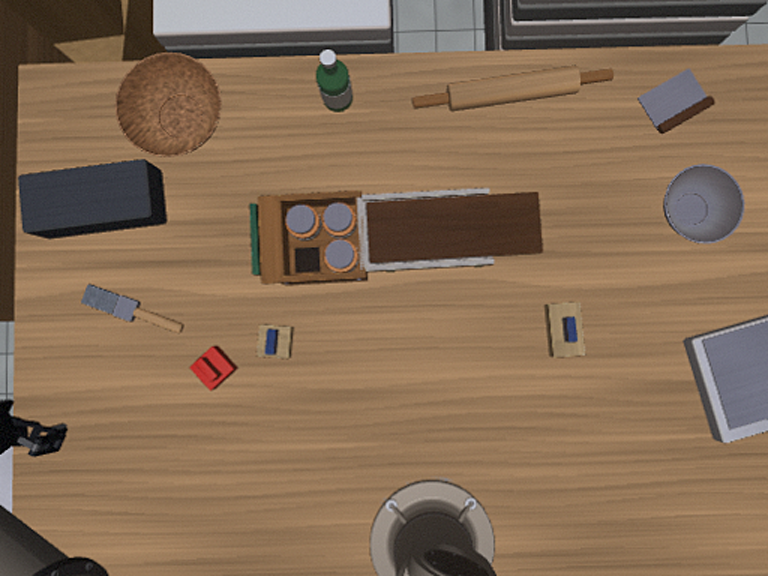

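View pics/side0.png

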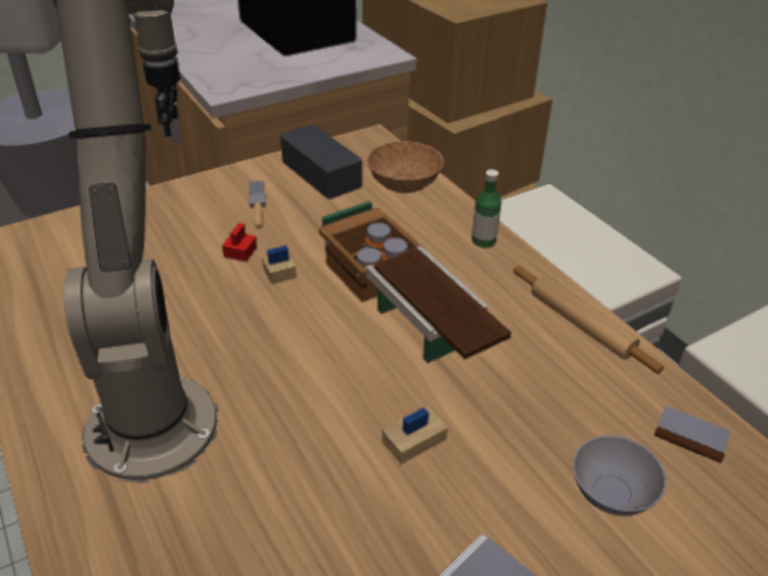

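Candidates for block_c: the blue-tabbed square block at top (182,228) / side (186,176); the red look-alike at top (142,246) / side (160,162), not meant; the long block at top (378,218) / side (277,287), too long. I choose the first. The gap is the black square at top (205,173), the near place on the stop's side. I'll check this in a close crop.

```bash
python3 - <<'E'
from h import *
np.set_printoptions(precision=4,suppress=True)
from scipy.optimize import least_squares
f=r.grab_frame("top"); s=r.grab_frame("side")
print("stop tri",tri(f,[172.3,161.8],s,[230.6,145.4]))
print("blk tri",tri(f,[181.1,228.2],s,[182.2,172.9]), atz(f,[181.1,228.2],.035))
print("station z0",atz(f,[216.9,162.3],0),atz(s,[251.6,183.9],0))
print("gap z.012",atz(f,[203.3,172.6],.012))
bo=[];
for fr,n in((f,"t"),(s,"s")):
    for t in("board_c","block_c","jar_a_c"):
        for d in r.outline_of(fr,t):
            m=d["pixels"].astype(np.uint8)
            c=max(cv2.findContours(m,0,2)[0],key=cv2.contourArea)
            M=cv2.moments(m,True)
            print(n,t,round(d["conf"],2),d["rect"],"cen",round(M["m10"]/M["m00"],1),round(M["m01"]/M["m00"],1),np.round(cv2.boxPoints(cv2.minAreaRect(c)),1).tolist())
            if n=="t" and t=="board_c" and d["conf"]>.5:
                print([atz(f,p,.102) for p in cv2.boxPoints(cv2.minAreaRect(c))])
save(f,"topc.png",(140,115,240,150),3.3)
E
```

```text
stop tri (array([0.5642, 0.3005, 0.0813]), np.float64(0.0008939291206782772))
blk tri (array([0.379 , 0.2889, 0.0405]), np.float64(0.007481392409751769)) [0.3822 0.2883 0.035 ]
station z0 [0.57  0.188 0.   ] [0.5726 0.1698 0.    ]
gap z.012 [0.5396 0.2265 0.012 ]
t board_c 0.76 [242.3, 124.1, 117.6, 50.7] cen 302.3 151.5 [[242.5, 134.8000030517578], [359.0, 126.5], [362.0, 168.39999389648438], [245.5, 176.6999969482422]]
[array([0.6286, 0.1072, 0.102 ]), array([ 0.6428, -0.2055,  0.102 ]), array([ 0.5299, -0.2087,  0.102 ]), array([0.5159, 0.1018, 0.102 ])]
t board_c 0.45 [362.1, 200.1, 27.4, 38.7] cen 375.9 219.6 [[361.20001220703125, 202.1999969482422], [387.0, 199.60000610351562], [390.70001220703125, 236.89999389648438], [365.0, 239.5]]
t block_c 0.74 [171.4, 217.0, 26.4, 22.5] cen 182.2 227.4 [[171.0, 215.0], [194.0, 215.0], [194.0, 239.0], [171.0, 239.0]]
t block_c 0.63 [128.1, 233.6, 31.6, 24.3] cen 142.5 245.1 [[125.5, 245.5], [142.5, 228.5], [158.5, 244.5], [141.5, 261.5]]
t jar_a_c 0.82 [190.9, 136.7, 22.3, 25.7] cen 201.3 148.1 [[185.5, 147.5], [201.0, 132.0], [217.5, 148.5], [202.0, 164.0]]
s board_c 0.67 [249.5, 169.8, 89.7, 69.5] cen 294.5 202.2 [[245.10000610351562, 181.39999389648438], [267.70001220703125, 156.1999969482422], [340.79998779296875, 221.89999389648438], [318.1000061035156, 247.10000610351562]]
s block_c 0.85 [145.9, 150.0, 30.6, 25.7] cen 159.5 163.1 [[144.5, 164.5], [160.5, 148.5], [175.0, 163.0], [159.0, 179.0]]
s block_c 0.57 [174.5, 165.3, 20.5, 22.9] cen 185.8 176.8 [[172.89999389648438, 167.8000030517578], [192.6999969482422, 162.8000030517578], [198.3000030517578, 185.1999969482422], [178.5, 190.10000610351562]]
s jar_a_c 0.5 [257.5, 269.3, 40.5, 40.1] cen 275.5 289.1 [[250.8000030517578, 287.8999938964844], [286.5, 266.8999938964844], [300.20001220703125, 290.1000061035156], [264.6000061035156, 311.20001220703125]]
```

View pics/topc.png

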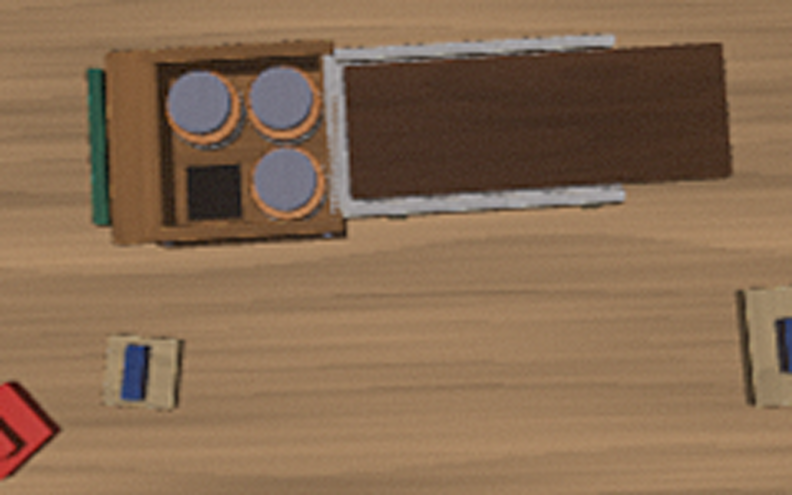

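```bash
cat > fit.py <<'E'
from h import *
from scipy.optimize import minimize,least_squares
def boxc(c,yaw,lx,ly,z0,z1):
    P=np.array([[a*lx/2,b*ly/2,z] for a in(-1,1) for b in(-1,1) for z in(z0,z1)])
    C,S=np.cos(yaw),np.sin(yaw)
    return P@np.array([[C,S,0],[-S,C,0],[0,0,1]])+[c[0],c[1],0]
def blue(f,rect):
    im=f["pixels"].astype(int); m=(im[:,:,2]>im[:,:,0]+35)&(im[:,:,2]>im[:,:,1]+20)
    k=np.zeros(m.shape,bool); x,y,w,h=rect; k[y:y+h,x:x+w]=1
    return (m&k).astype(np.uint8)
def hullpts(m): 
    return m
def fittab(fm,c0,yaw0,z0=.036,z1=.070):
    def cost(p):
        e=0
        for f,m in fm:
            h=cv2.convexHull(proj(f,boxc(p[:2],p[2],.046,.016,z0,z1)).astype(np.float32)).reshape(-1,2)
            a=np.zeros((384*1,512*1),np.uint8); S=8
            x,y,w,hh=cv2.boundingRect(m); x-=6;y-=6;w+=12;hh+=12
            a=np.zeros((hh*S,w*S),np.uint8)
            cv2.fillPoly(a,[np.round((h-[x,y]+.5)*S*16-8).astype(np.int32)],1,shift=4)
            a=cv2.resize(a.astype(np.float32),(w,hh),interpolation=cv2.INTER_AREA)
            e+=np.abs(a-m[y:y+hh,x:x+w]).sum()/m.sum()
        return e
    best=min((minimize(cost,[c0[0]+dx,c0[1]+dy,yaw0+dt],method="Nelder-Mead",options=dict(initial_simplex=np.array([[0,0,0],[.006,0,0],[0,.006,0],[0,0,.15]])+[c0[0]+dx,c0[1]+dy,yaw0+dt])) for dx in(-.004,.004) for dy in(-.004,.004) for dt in(-.1,.1)),key=lambda q:q.fun)
    return best.x,best.fun
def st(p,P):
    C,S=np.cos(p[2]),np.sin(p[2]); P=np.atleast_2d(P)/1000.
    return P@np.array([[C,S,0],[-S,C,0],[0,0,1]])+[p[0],p[1],0]
E
python3 - <<'E'
from fit import *
np.set_printoptions(precision=4,suppress=True)
f=r.grab_frame("top"); s=r.grab_frame("side")
mt=blue(f,(165,210,40,40)); ms=blue(s,(172,160,30,30)); print(mt.sum(),ms.sum())
for nm,fm in(("both",[(f,mt),(s,ms)]),("top",[(f,mt)]),("side",[(s,ms)])): print(nm,fittab(fm,(.38,.289),0.0))
cr=np.array([[185,166],[240,164],[243,217],[188,220],[613,36],[614,47],[624,191],[625,202],[157,63],[163,226]])
px=(cr+.5)/3.3-.5+[140,115]
P=[[-10,58,12],[-10,10,12],[-58,10,12],[-58,58,12],[69,-310,96],[59,-310,96],[-59,-310,96],[-69,-310,96],[68,68,84],[-68,68,84]]
q=least_squares(lambda p:(proj(f,st(p,P))-px).ravel(),[.57,.18,0],loss="soft_l1")
print(q.x,(proj(f,st(q.x,P))-px))
p=q.x
print("stop",st(p,[0,110,84]),"gap",st(p,[-34,34,12]))
# board corners
cb=np.array([[342,67],[722,43],[731,178],[350,200]]); pb=(cb+.5)/3.3-.5+[140,115]
C,S=np.cos(p[2]),np.sin(p[2])
for c in pb:
    w=atz(f,c,.102)[:2]-p[:2]; print("board st",[C*w[0]+S*w[1],-S*w[0]+C*w[1]])
np.save("st.npy",p)
# overlay side
im=s["pixels"][:,:,::-1].copy(); im=cv2.resize(im,None,fx=3,fy=3,interpolation=cv2.INTER_CUBIC)
for u in proj(s,st(p,P+[[0,110,84],[-59,110,84],[59,110,84]])): cv2.circle(im,tuple(np.int32((u+.5)*3)),2,(0,255,255),-1)
cv2.imwrite("pics/ov.png",im[360:800,450:1050])
E
```

```text
86 61
both (array([ 0.3869,  0.2864, -0.2989]), np.float64(2.3010031452535267))
top (array([0.3841, 0.2886, 0.0156]), np.float64(0.6288154069767442))
side (array([0.3903, 0.3005, 0.7114]), np.float64(1.2535860655737705))
[0.5736 0.1902 0.024 ] [[ 0.0444  0.0479]
 [-0.0151 -0.1876]
 [-0.219   0.3183]
 [-0.2039  0.2485]
 [ 0.5687 -0.3778]
 [ 0.4914 -0.0492]
 [ 0.1351 -0.1295]
 [ 0.0595  0.2572]
 [-0.4706 -0.2111]
 [-0.3776  0.0728]]
stop [[0.571  0.3001 0.084 ]] gap [[0.5388 0.2233 0.012 ]]
board st [np.float64(0.05255865565089884), np.float64(-0.08642206644387089)]
board st [np.float64(0.056570214501352266), np.float64(-0.3954206716443644)]
board st [np.float64(-0.053741243833872174), np.float64(-0.39541639331697115)]
board st [np.float64(-0.056053696357244547), np.float64(-0.08775272885880699)]
```

View pics/ov.png

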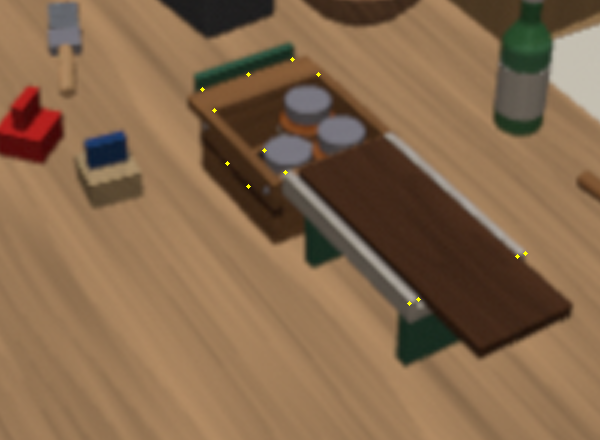

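The overlay matches the station rim, fence ends and ledge to about 1 px. The tab mask was too tight, so I'm refitting it.

```bash
python3 - <<'E'
from fit import *
np.set_printoptions(precision=4,suppress=True)
f=r.grab_frame("top"); s=r.grab_frame("side")
def blue2(f,rect):
    im=f["pixels"].astype(float); v=(im[:,:,2]-im[:,:,0])
    k=np.zeros(v.shape); x,y,w,h=rect; k[y:y+h,x:x+w]=1
    m=((v>0)*k).astype(np.uint8)
    n,l,st_,_=cv2.connectedComponentsWithStats(m); i=1+np.argmax(st_[1:,4]); return (l==i).astype(np.uint8)
mt=blue2(f,(168,210,30,40)); ms=blue2(s,(174,160,22,20)); print(mt.sum(),ms.sum(),cv2.boundingRect(mt),cv2.boundingRect(ms))
for nm,fm in(("both",[(f,mt),(s,ms)]),("top",[(f,mt)])): print(nm,fittab(fm,(.38,.287),0.0))
x,_=fittab([(f,mt)],(.38,.287),0.0)
out=[]
for F,c in((f,(160,205)),(s,(150,140))):
    im=cv2.resize(F["pixels"][c[1]:c[1]+50,c[0]:c[0]+50,::-1],None,fx=8,fy=8,interpolation=cv2.INTER_NEAREST)
    for b in((.046,.016,.036,.07),(.06,.06,0,.036)):
        h=cv2.convexHull(proj(F,boxc(x[:2],x[2],*b)).astype(np.float32)).reshape(-1,2)
        cv2.polylines(im,[np.int32((h-c+.5)*8)],True,(0,255,255),1)
    out.append(im)
cv2.imwrite("pics/blk.png",np.hstack(out))
E
```

```text
109 128 (177, 219, 8, 18) (178, 164, 14, 12)
both (array([ 0.3845,  0.2865, -0.1686]), np.float64(0.5896141682196101))
top (array([ 0.3841,  0.2865, -0.1536]), np.float64(0.30590596330275227))
```

View pics/blk.png

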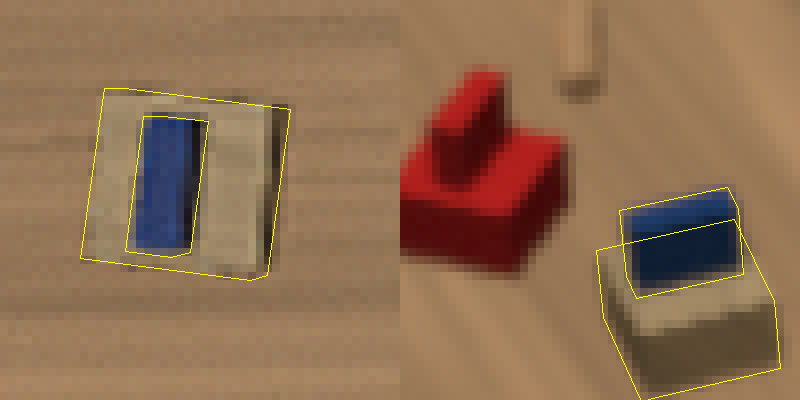

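```bash
cat > go.py <<'E'
import sys
from fit import *
# args: x y z yaw(deg of tool y axis in world)
def go(x,y,z,ydeg):
    o=r.get_obs(); A=Rm(o["orientation"]); p=np.array(o["tcp_pos"])
    t=np.radians(ydeg); Y=np.array([np.cos(t),np.sin(t),0]); Z=np.array([0,0,-1.]); X=np.cross(Y,Z)
    B=np.c_[X,Y,Z]
    d=A.T@(np.array([x,y,z])-p)/.25; w=R.from_matrix(A.T@B).as_rotvec()/(np.pi/2)
    print("clk",round(float(o["clock"]),2),"tcp",np.round(p,4),"ydeg",np.round(np.degrees(np.arctan2(A[1,1],A[0,1])),2),"zax",np.round(A[:,2],3),"F",np.round(o["contact_force"],1),"w",round(float(o["grip_width"]),4),"gf",round(float(o["gripper_force"]),1))
    print("shift",np.round(d,4),"turn",np.round(w,4),"mm",round(np.linalg.norm(d)*250),"q7",np.round(o["joints"],2))
if __name__=="__main__": go(*map(float,sys.argv[1:5]))
E
python3 - <<'E'
from go import *
f=r.grab_frame("top"); p=np.load("st.npy")
C,S=np.cos(p[2]),np.sin(p[2])
for c in([202,102],[283,97],[287,180]):
    u=(np.array(c)+.5)/3.3-.5+[140,115]; w=atz(f,u,.082)[:2]-p[:2]; print("lid st mm",np.round([1e3*(C*w[0]+S*w[1]),1e3*(-S*w[0]+C*w[1])]))
go(.385,.286,.13,85.4)
E
```

```text
lid st mm [33. 31.]
lid st mm [ 34. -36.]
lid st mm [-35. -36.]
clk 1.55 tcp [0.2819 0.6133 0.2313] ydeg 65.31 zax [ 0.  0. -1.] F [ 0.2  0.3 -0.1] w 0.0853 gf 0.0
shift [-0.9216 -1.0174  0.4052] turn [ 0.      0.     -0.2232] mm 358 q7 [-1.25  0.48  0.02  1.56 -0.01  1.11 -0.08]
```

apply_moves(
  rows=[
    [-0.18,-0.2,0.06,0,0,-0.05],
    [-0.36,-0.4,0.12,0,0,-0.1],
    [-0.54,-0.6,0.18,0,0,-0.15],
    [-0.72,-0.8,0.24,0,0,-0.2],
    [-0.9,-1.0,0.28,0,0,-0.2232],
  ],
  claw=0.5,
)

```text
clock: 2.17
tcp_pos: [0.3732, 0.3196, 0.1663]
orientation: [0.123, 3.139, 0.001]
contact_force: [1.4, 0.4, 0.6]
grip_width: 0.0426
gripper_force: 0.0
```

```bash
python3 go.py .385 .286 .10 85.4; python3 - <<'E'
from h import *
f=r.grab_frame("top");s=r.grab_frame("side")
a=cv2.resize(f["pixels"][195:255,150:220],None,fx=5,fy=5)[:,:,::-1]; b=cv2.resize(s["pixels"][140:200,150:220],None,fx=5,fy=5)[:,:,::-1]
cv2.imwrite("pics/near.png",np.hstack([a,b]))
E
```

```text
clk 2.17 tcp [0.3732 0.3196 0.1663] ydeg 85.5 zax [ 0.  0. -1.] F [1.4 0.4 0.6] w 0.0426 gf 0.0
shift [-0.0574 -0.1306  0.2652] turn [0.0003 0.0003 0.0012] mm 75 q7 [-0.85  0.26  0.01  2.05 -0.    0.83  0.66]
```

```bash
python3 go.py .385 .286 .042 85.4
```

```text
clk 2.27 tcp [0.3745 0.3136 0.1653] ydeg 84.89 zax [-0.001 -0.005 -1.   ] F [ 0.4  0.2 -0.7] w 0.043 gf 0.0
shift [-0.0519 -0.1035  0.4939] turn [-0.0033 -0.0005 -0.0057] mm 127 q7 [-0.84  0.26  0.02  2.06 -0.    0.83  0.66]
```

View pics/near.png

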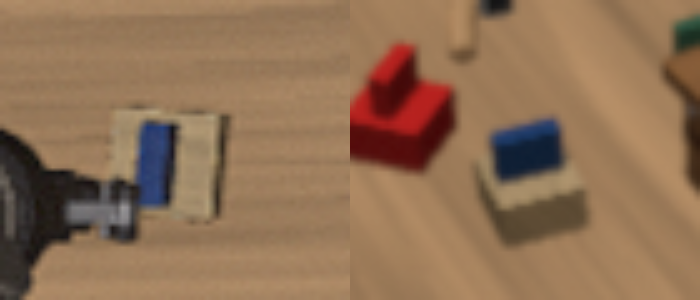

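apply_moves(
  rows=[
    [-0.05,-0.1,0.1,0,0,-0.005],
    [-0.052,-0.1035,0.25,0,0,-0.005],
    [-0.052,-0.1035,0.3,0,0,-0.005],
    [-0.052,-0.1035,0.3,0,0,-0.005],
  ],
)

```text
clock: 2.78
tcp_pos: [0.3833, 0.2952, 0.0912]
orientation: [-0.113, -3.139, 0.001]
contact_force: [0.1, 0.6, -0.1]
grip_width: 0.0425
gripper_force: 0.0
```

```bash
python3 go.py .385 .286 .042 85.4
```

```text
clk 2.77 tcp [0.3833 0.2952 0.0912] ydeg 85.89 zax [-0.001 -0.001 -1.   ] F [ 0.1  0.6 -0.1] w 0.0425 gf 0.0
shift [-0.0098 -0.036   0.197 ] turn [-0.0005 -0.0006  0.0055] mm 50 q7 [-0.8   0.36  0.02  2.13 -0.01  0.65  0.73]
```

apply_moves(
  rows=[
    [-0.01,-0.036,0.04,0,0,0],
    [-0.01,-0.036,0.12,0,0,0],
    [-0.01,-0.036,0.197,0,0,0],
    [-0.01,-0.036,0.197,0,0,0],
  ],
)

```text
clock: 3.28
tcp_pos: [0.3852, 0.2848, 0.0417]
orientation: [-0.114, -3.138, 0.002]
contact_force: [-0.4, -0.2, -0.3]
grip_width: 0.043
gripper_force: 0.0
```

```bash
python3 go.py .385 .286 .042 85.4;  python3 - <<'E'
from h import *
f=r.grab_frame("top");s=r.grab_frame("side")
a=cv2.resize(f["pixels"][195:255,150:220],None,fx=5,fy=5)[:,:,::-1]; b=cv2.resize(s["pixels"][140:200,150:220],None,fx=5,fy=5)[:,:,::-1]
cv2.imwrite("pics/near2.png",np.hstack([a,b]))
E
```

```text
clk 3.27 tcp [0.3852 0.2848 0.0417] ydeg 85.85 zax [-0.001 -0.001 -1.   ] F [-0.4 -0.2 -0.3] w 0.043 gf 0.0
shift [ 0.001   0.0045 -0.0011] turn [-0.0008 -0.0006  0.005 ] mm 1 q7 [-0.78  0.45  0.02  2.16 -0.01  0.54  0.75]
```

View pics/near2.png

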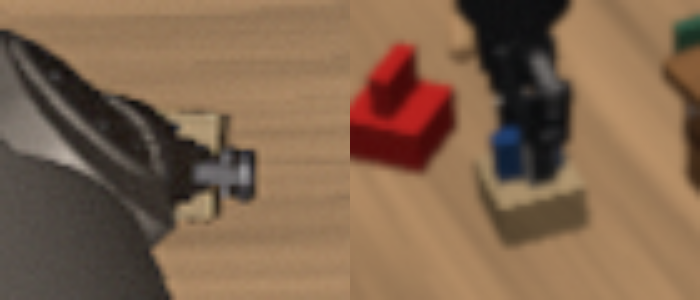

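The near finger (about 545,150 in the side crop) stands in front of the tab, on the block. Closing.

apply_moves(
  rows=[
    [0,0,0,0,0,0],
    [0,0,0,0,0,0],
    [0,0,0,0,0,0],
    [0,0,0,0,0,0],
  ],
  claw=0,
  newtons=40,
)

```text
clock: 3.88
tcp_pos: [0.3861, 0.286, 0.0431]
orientation: [0.114, 3.138, 0.002]
contact_force: [-0.5, -0.8, 5.9]
grip_width: 0.0158
gripper_force: 41.3
```

apply_moves(
  rows=[
    [0,0,-0.03,0,0,0],
    [0,0,-0.15,0,0,0],
    [0,0,-0.35,0,0,0],
    [0,0,-0.45,0,0,0],
    [0,0,-0.45,0,0,0],
  ],
)

```text
clock: 4.5
tcp_pos: [0.3865, 0.2864, 0.1569]
orientation: [0.114, 3.136, 0.005]
contact_force: [0.4, 0.0, -1.4]
grip_width: 0.0153
gripper_force: 40.2
```

```bash
python3 go.py .5388 .2233 .18 91.4;  python3 - <<'E'
from fit import *
s=r.grab_frame("side");o=r.get_obs();p=o["tcp_pos"];A=Rm(o["orientation"])
print("seg",[(np.round(d["rect"]),round(d["conf"],2)) for d in r.outline_of(s,"block_c")])
u=proj(s,[p])[0]; c=np.int32(u-[40,30]); im=cv2.resize(s["pixels"][c[1]:c[1]+70,c[0]:c[0]+80,::-1],None,fx=8,fy=8,interpolation=cv2.INTER_CUBIC)
yaw=np.arctan2(A[1,1],A[0,1])-np.pi/2; z=p[2]-.040
for b in((.046,.016,z+.036,z+.07),(.06,.06,z,z+.036)):
    h=cv2.convexHull(proj(s,boxc(p[:2],yaw,*b)).astype(np.float32)).reshape(-1,2)
    cv2.polylines(im,[np.int32((h-c+.5)*8)],True,(0,255,255),1)
cv2.imwrite("pics/held.png",im)
E
```

```text
clk 4.5 tcp [0.3865 0.2864 0.1569] ydeg 85.85 zax [ 0.003  0.003 -1.   ] F [ 0.4  0.  -1.4] w 0.0153 gf 40.2
shift [-0.6263 -0.2072 -0.0914] turn [ 0.002   0.002  -0.0617] mm 166 q7 [-0.79  0.25  0.03  2.09 -0.01  0.8   0.74]
seg [(array([172., 135.,  19.,  28.]), 0.75), (array([145., 148.,  28.,  26.]), 0.62)]
```

View pics/held.png

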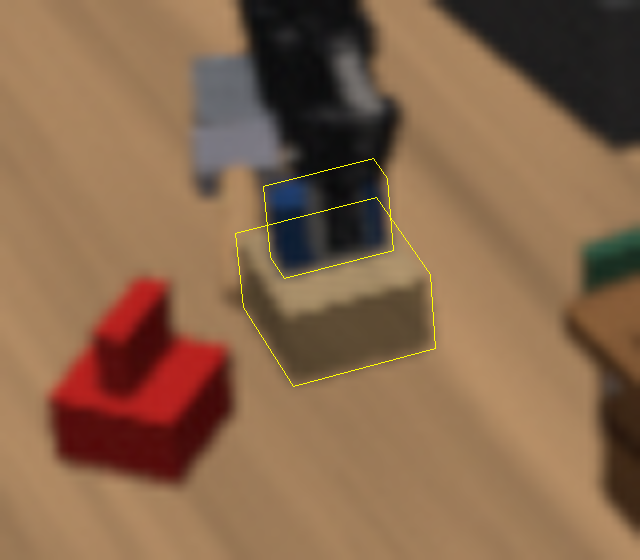

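Held square and centred: block body at (245–432, 240–380) in the crop, matching the model drawn from the TCP. Carrying it over the gap.

apply_moves(
  rows=[
    [-0.12,-0.04,-0.06,0,0,-0.01],
    [-0.3,-0.1,-0.09,0,0,-0.03],
    [-0.5,-0.165,-0.0914,0,0,-0.05],
    [-0.6263,-0.2072,-0.0914,0,0,-0.0617],
    [-0.6263,-0.2072,-0.0914,0,0,-0.0617],
  ],
)

```text
clock: 5.22
tcp_pos: [0.5394, 0.2199, 0.1756]
orientation: [0.032, -3.14, 0.004]
contact_force: [-0.8, 0.5, -1.0]
grip_width: 0.0154
gripper_force: 40.1
```

apply_moves(
  rows=[
    [0,0,0,0,0,0],
    [0,0,0,0,0,0],
  ],
)

```text
clock: 5.48
tcp_pos: [0.5365, 0.2234, 0.1769]
orientation: [0.041, -3.14, 0.0]
contact_force: [-0.2, -0.2, -0.5]
grip_width: 0.0153
gripper_force: 40.1
```

```bash
python3 go.py .5388 .2233 .13 91.4
```

```text
clk 5.47 tcp [0.5365 0.2234 0.1769] ydeg 91.51 zax [-0.002 -0.    -1.   ] F [-0.2 -0.2 -0.5] w 0.0153 gf 40.1
shift [-0.0097 -0.0005  0.1876] turn [-0.0001 -0.0011  0.0012] mm 47 q7 [-0.57  0.38  0.08  1.84 -0.04  0.92  1.13]
```

apply_moves(
  rows=[
    [-0.01,0,0.08,0,0,0],
    [-0.01,0,0.167,0,0,0],
    [-0.01,0,0.167,0,0,0],
  ],
)

```text
clock: 5.85
tcp_pos: [0.5384, 0.2228, 0.1344]
orientation: [0.041, -3.138, 0.002]
contact_force: [0.5, -0.1, -1.3]
grip_width: 0.015
gripper_force: 40.1
```

```bash
python3 go.py .5388 .2233 .053 91.4;  python3 - <<'E'
from fit import *
o=r.get_obs();p=o["tcp_pos"];A=Rm(o["orientation"]);P=np.load("st.npy")
yaw=np.arctan2(A[1,1],A[0,1])-np.pi/2; z=p[2]-.041; out=[]
for n in("side","top"):
    s=r.grab_frame(n)
    u=proj(s,[p])[0]; c=np.int32(u-[25,25]); im=cv2.resize(s["pixels"][c[1]:c[1]+50,c[0]:c[0]+50,::-1],None,fx=8,fy=8,interpolation=cv2.INTER_CUBIC)
    for b in((.046,.016,z+.036,z+.07),(.06,.06,z,z+.036)):
        h=cv2.convexHull(proj(s,boxc(p[:2],yaw,*b)).astype(np.float32)).reshape(-1,2)
        cv2.polylines(im,[np.int32((h-c+.5)*8)],True,(0,255,255),1)
    h=proj(s,st(P,[[-68,0,84],[0,0,84],[0,68,84],[-68,68,84]])); cv2.polylines(im,[np.int32((h-c+.5)*8)],True,(255,255,0),1)
    out.append(im)
cv2.imwrite("pics/over.png",np.hstack(out))
E
```

```text
clk 5.85 tcp [0.5384 0.2228 0.1344] ydeg 91.49 zax [-0.003 -0.001 -1.   ] F [ 0.5 -0.1 -1.3] w 0.015 gf 40.1
shift [-0.0028  0.0025  0.3255] turn [-0.0009 -0.0022  0.001 ] mm 81 q7 [-0.56  0.44  0.08  1.87 -0.05  0.84  1.14]
```

View pics/over.png

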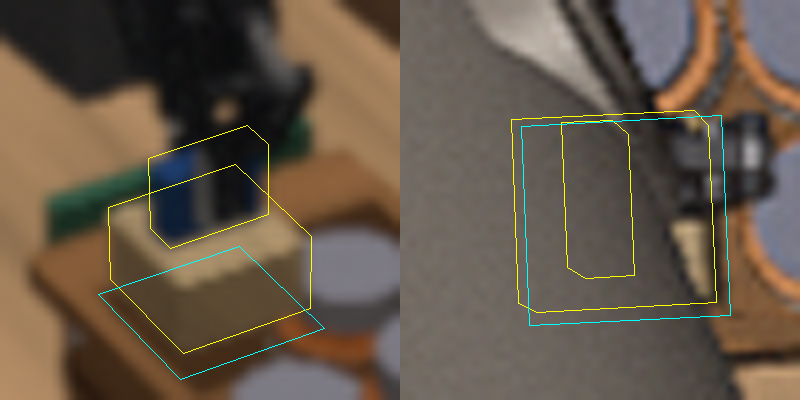

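apply_moves(
  rows=[
    [-0.004,0.002,0.06,0,0,0],
    [-0.004,0.002,0.12,0,0,0],
    [-0.004,0.002,0.18,0,0,0],
    [-0.004,0.002,0.24,0,0,0],
    [-0.004,0.002,0.28,0,0,0],
  ],
)

```text
clock: 6.58
tcp_pos: [0.541, 0.2229, 0.0644]
orientation: [0.039, -3.14, 0.001]
contact_force: [-0.2, -0.7, -1.2]
grip_width: 0.0151
gripper_force: 40.1
```

```bash
python3 go.py .5391 .2233 .053 91.4
```

```text
clk 6.58 tcp [0.541  0.2229 0.0644] ydeg 91.41 zax [-0.001 -0.001 -1.   ] F [-0.2 -0.7 -1.2] w 0.0151 gf 40.1
shift [0.0074 0.0018 0.0457] turn [-0.0004 -0.0007  0.0001] mm 12 q7 [-0.55  0.54  0.07  1.91 -0.05  0.7   1.15]
```

apply_moves(
  rows=[
    [0.006,0.002,0.012,0,0,0],
    [0.006,0.002,0.022,0,0,0],
    [0.006,0.002,0.032,0,0,0],
    [0.006,0.002,0.036,0,0,0],
    [0.006,0.002,0.036,0,0,0],
  ],
)

```text
clock: 7.2
tcp_pos: [0.54, 0.2237, 0.057]
orientation: [-0.039, 3.141, 0.0]
contact_force: [-0.6, -0.0, -1.4]
grip_width: 0.0154
gripper_force: 40.1
```

apply_moves(
  rows=[
    [0,0,0.004,0,0,0],
    [0,0,0.008,0,0,0],
    [0,0,0.008,0,0,0],
  ],
)

```text
clock: 7.58
tcp_pos: [0.54, 0.2237, 0.0551]
orientation: [-0.039, 3.141, 0.0]
contact_force: [-2.3, 0.4, 3.6]
grip_width: 0.015
gripper_force: 40.6
```

apply_moves(
  rows=[
    [0,0,0.004,0,0,0],
    [0,0,0.008,0,0,0],
    [0,0,0.008,0,0,0],
  ],
)

```text
clock: 7.95
tcp_pos: [0.5401, 0.2236, 0.0551]
orientation: [-0.038, 3.141, 0.001]
contact_force: [-7.3, -3.1, 22.2]
grip_width: 0.0151
gripper_force: 43.4
```

Seated (z as predicted, 22 N). Easing off and releasing slightly.

apply_moves(
  rows=[
    [0,0,-0.007,0,0,0],
    [0,0,-0.007,0,0,0],
  ],
)

```text
clock: 8.2
tcp_pos: [0.5402, 0.2238, 0.0551]
orientation: [-0.039, 3.141, 0.001]
contact_force: [-1.9, -0.5, 7.0]
grip_width: 0.0156
gripper_force: 41.4
```

apply_moves(
  rows=[
    [0,0,0,0,0,0],
    [0,0,0,0,0,0],
    [0,0,0,0,0,0],
  ],
  claw=0.3,
)

```text
clock: 8.57
tcp_pos: [0.5398, 0.2236, 0.0543]
orientation: [0.039, -3.141, 0.0]
contact_force: [0.4, 0.0, 0.5]
grip_width: 0.0253
gripper_force: 0.0
```

apply_moves(
  rows=[
    [0,0,-0.05,0,0,0],
    [0,0,-0.15,0,0,0],
    [0,0,-0.3,0,0,0],
    [0,0,-0.5,0,0,0],
    [0,0,-0.5,0,0,0],
  ],
)

```text
clock: 9.2
tcp_pos: [0.5427, 0.2248, 0.1847]
orientation: [-0.038, 3.133, 0.007]
contact_force: [-0.3, 0.3, -0.4]
grip_width: 0.0256
gripper_force: 0.0
```

```bash
python3 - <<'E'
from fit import *
P=np.load("st.npy"); out=[]
for n in("side","top"):
    s=r.grab_frame(n); u=proj(s,st(P,[0,10,84]))[0]; c=np.int32(u-[30,30]); im=cv2.resize(s["pixels"][c[1]:c[1]+60,c[0]:c[0]+60,::-1],None,fx=6.6,fy=6.6,interpolation=cv2.INTER_CUBIC); out.append(im)
cv2.imwrite("pics/placed.png",np.hstack(out))
E
python3 go.py .5 -.2 .16 91.4
```

```text
clk 9.3 tcp [0.5401 0.2237 0.1805] ydeg 91.41 zax [ 0.001  0.001 -1.   ] F [-0.2 -0.1 -1.2] w 0.0258 gf 0.0
shift [ 0.202  -1.6905  0.0804] turn [0.0005 0.0009 0.0001] mm 426 q7 [-0.57  0.38  0.09  1.83 -0.04  0.93  1.13]
```

View pics/placed.png

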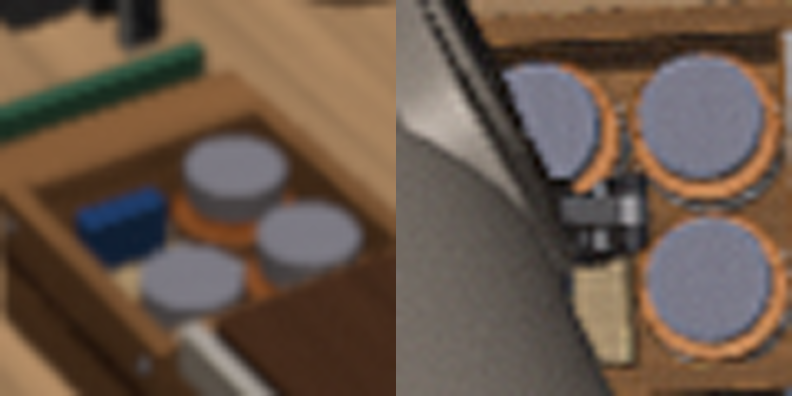

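Placed: the tab (blue, side crop 75–165, 190–265) stands in the empty place, with the three jars upright. Now to the board's tail, turning the hand 90° so both fingers push side by side.

apply_moves(
  rows=[
    [-0.02,-0.18,-0.02,0,0,0.1],
    [-0.05,-0.4,-0.02,0,0,0.2],
    [-0.09,-0.62,-0.02,0,0,0.3],
    [-0.1,-0.84,-0.02,0,0,0.4],
    [-0.1,-1.0,-0.02,0,0,0.5],
  ],
)

```text
clock: 9.93
tcp_pos: [0.5699, -0.0288, 0.1833]
orientation: [-1.177, -2.911, 0.003]
contact_force: [-0.0, -0.3, -0.4]
grip_width: 0.0256
gripper_force: 0.0
```

```bash
python3 go.py .5842 -.2497 .18 1.4
```

```text
clk 9.93 tcp [ 0.5699 -0.0288  0.1833] ydeg 45.97 zax [-0.002 -0.001 -1.   ] F [-0.  -0.3 -0.4] w 0.0256 gf 0.0
shift [-0.6553 -0.5957  0.0141] turn [-0.0018 -0.      0.4952] mm 221 q7 [-0.32  0.37  0.33  1.87 -0.15  0.92  0.88]
```

apply_moves(
  rows=[
    [-0.15,-0.14,0,0,0,0.1],
    [-0.32,-0.29,0,0,0,0.2],
    [-0.48,-0.44,0,0,0,0.3],
    [-0.6,-0.55,0.01,0,0,0.4],
    [-0.655,-0.596,0.01,0,0,0.495],
  ],
)

```text
clock: 10.55
tcp_pos: [0.585, -0.2497, 0.1805]
orientation: [-2.194, -2.246, 0.004]
contact_force: [0.3, 1.1, 0.6]
grip_width: 0.0257
gripper_force: 0.0
```

apply_moves(
  rows=[
    [0,0,0,0,0,0],
    [0,0,0,0,0,0],
  ],
)

```text
clock: 10.8
tcp_pos: [0.5866, -0.2449, 0.1811]
orientation: [-2.179, -2.26, 0.0]
contact_force: [0.5, 0.5, 1.0]
grip_width: 0.0253
gripper_force: 0.0
```

```bash
python3 go.py .5842 -.2497 .088 1.4
```

```text
clk 10.8 tcp [ 0.5866 -0.2449  0.1811] ydeg 2.09 zax [-0.002  0.001 -1.   ] F [0.5 0.5 1. ] w 0.0253 gf 0.0
shift [-0.0193 -0.0098  0.3725] turn [-0.001  -0.0008  0.0077] mm 93 q7 [-0.09  0.51  0.55  1.73 -0.31  0.99  0.6 ]
```

apply_moves(
  rows=[
    [-0.03,-0.01,0.08,0,0,0.008],
    [-0.03,-0.01,0.2,0,0,0.008],
    [-0.03,-0.01,0.3,0,0,0.008],
    [-0.03,-0.01,0.3725,0,0,0.008],
    [-0.03,-0.01,0.3725,0,0,0.008],
  ],
)

```text
clock: 11.42
tcp_pos: [0.5834, -0.2534, 0.0871]
orientation: [-2.196, -2.242, 0.002]
contact_force: [0.6, 0.7, -0.2]
grip_width: 0.0254
gripper_force: 0.0
```

```bash
python3 - <<'E'
from go import *
P=np.load("st.npy"); T=st(P,[0,-395-11,88])[0]; print(T); go(T[0],T[1],.088,1.4)
s=r.grab_frame("side"); u=proj(s,st(P,[0,-370,84]))[0]; c=np.int32(u-[40,35]); save(s,"tail.png",(c[0],c[1],80,60),8)
E
```

```text
[ 0.58334027 -0.21571216  0.088     ]
clk 11.43 tcp [ 0.5834 -0.2534  0.0871] ydeg 1.17 zax [-0.003  0.001 -1.   ] F [ 0.6  0.7 -0.2] w 0.0254 gf 0.0
shift [ 0.1507  0.0027 -0.0035] turn [-0.002  -0.0007 -0.0025] mm 38 q7 [-0.04  0.62  0.49  1.79 -0.38  0.83  0.66]
```

View pics/tail.png

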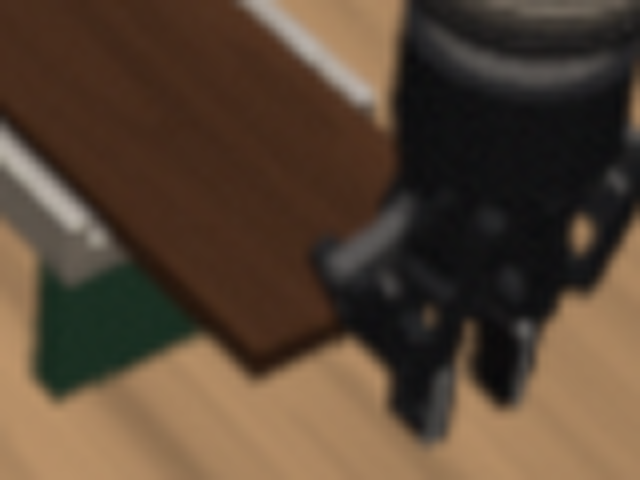

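The fingers stand just behind the tail, at board height (picture limit is used up; numbers from here). Pushing.

apply_moves(
  rows=[
    [0.06,0.0015,0,0,0,-0.0025],
    [0.11,0.0015,0,0,0,-0.0025],
    [0.15,0.0015,0,0,0,-0.0025],
    [0.17,0.0015,0,0,0,-0.0025],
    [0.2,0.0015,0,0,0,-0.0025],
  ],
)

```text
clock: 12.1
tcp_pos: [0.5841, -0.2051, 0.0895]
orientation: [2.195, 2.245, -0.001]
contact_force: [-0.2, -3.6, 2.5]
grip_width: 0.0256
gripper_force: 1.9
```

```bash
python3 - <<'E'
from go import *
P=np.load("st.npy"); T=st(P,[0,-200-11,88])[0]; print(T); go(T[0],T[1],.088,1.4)
E
```

```text
[ 0.57866948 -0.02076811  0.088     ]
clk 12.1 tcp [ 0.5841 -0.2051  0.0895] ydeg 1.3 zax [ 0.001 -0.002 -1.   ] F [-0.2 -3.6  2.5] w 0.0256 gf 1.9
shift [ 0.7378 -0.0049  0.0047] turn [ 0.0006  0.0011 -0.0011] mm 184 q7 [-0.12  0.6   0.5   1.84 -0.38  0.8   0.59]
```

apply_moves(
  rows=[
    [0.06,0,0.003,0,0,0],
    [0.12,0,0.005,0,0,0],
    [0.18,-0.001,0.005,0,0,0],
    [0.24,-0.001,0.005,0,0,0],
    [0.3,-0.002,0.005,0,0,0],
  ],
)

```text
clock: 12.72
tcp_pos: [0.5818, -0.1281, 0.0878]
orientation: [2.195, 2.248, 0.0]
contact_force: [0.4, -4.4, 3.2]
grip_width: 0.0255
gripper_force: 2.1
```

```bash
python3 go.py .5787 -.0208 .088 1.4; python3 - <<'E'
from fit import *
P=np.load("st.npy"); f=r.grab_frame("top"); C,S=np.cos(P[2]),np.sin(P[2])
for d in r.outline_of(f,"board_c"):
    m=d["pixels"].astype(np.uint8); c=max(cv2.findContours(m,0,2)[0],key=cv2.contourArea)
    print(round(d["conf"],2),[np.round(1e3*np.array([C*w[0]+S*w[1],-S*w[0]+C*w[1]])).tolist() for w in[atz(f,p,.102)[:2]-P[:2] for p in cv2.boxPoints(cv2.minAreaRect(c))]])
E
```

```text
clk 12.72 tcp [ 0.5818 -0.1281  0.0878] ydeg 1.37 zax [ 0. -0. -1.] F [ 0.4 -4.4  3.2] w 0.0255 gf 2.1
shift [ 0.4295 -0.002  -0.0009] turn [ 0.0001  0.     -0.0004] mm 107 q7 [-0.26  0.57  0.5   1.89 -0.37  0.77  0.47]
0.88 [[56.0, 3.0], [56.0, -305.0], [-57.0, -304.0], [-57.0, 2.0]]
```

apply_moves(
  rows=[
    [0.05,0,0,0,0,0],
    [0.1,0,0,0,0,0],
    [0.16,0,0,0,0,0],
    [0.22,-0.001,0,0,0,0],
    [0.28,-0.001,0,0,0,0],
  ],
)

```text
clock: 13.45
tcp_pos: [0.5798, -0.0583, 0.0877]
orientation: [2.194, 2.248, -0.0]
contact_force: [0.1, -6.6, -0.5]
grip_width: 0.0258
gripper_force: 4.5
```

apply_moves(
  rows=[
    [0.02,0,0,0,0,0],
    [0.04,0,0,0,0,0],
    [0.06,0,0,0,0,0],
    [0.08,0,0,0,0,0],
    [0.09,0,0,0,0,0],
  ],
)

```text
clock: 14.08
tcp_pos: [0.5792, -0.0364, 0.0877]
orientation: [-2.195, -2.248, 0.0]
contact_force: [0.5, -2.0, -0.7]
grip_width: 0.0257
gripper_force: 1.0
```

```bash
python3 go.py .5787 -.0208 .088 1.4
```

```text
clk 14.07 tcp [ 0.5792 -0.0364  0.0877] ydeg 1.36 zax [-0.  0. -1.] F [ 0.5 -2.  -0.7] w 0.0257 gf 1.0
shift [ 0.0625 -0.0007 -0.0014] turn [-0.0001 -0.0001 -0.0004] mm 16 q7 [-0.42  0.55  0.5   1.93 -0.37  0.76  0.31]
```

Now slow, until the stop answers.

apply_moves(
  rows=[
    [0.012,0,0,0,0,0],
    [0.024,0,0,0,0,0],
    [0.036,0,0,0,0,0],
    [0.044,0,0,0,0,0],
    [0.048,0,0,0,0,0],
  ],
)

```text
clock: 14.7
tcp_pos: [0.579, -0.0245, 0.0877]
orientation: [-2.195, -2.248, -0.0]
contact_force: [0.7, -1.8, -1.5]
grip_width: 0.0257
gripper_force: 1.0
```

apply_moves(
  rows=[
    [0.004,0,0,0,0,0],
    [0.008,0,0,0,0,0],
    [0.008,0,0,0,0,0],
  ],
)

```text
clock: 15.08
tcp_pos: [0.5789, -0.0225, 0.0877]
orientation: [-2.195, -2.248, -0.0]
contact_force: [0.1, -2.1, -1.7]
grip_width: 0.0256
gripper_force: 0.7
```

apply_moves(
  rows=[
    [0.004,0,0,0,0,0],
    [0.008,0,0,0,0,0],
    [0.008,0,0,0,0,0],
  ],
)

```text
clock: 15.45
tcp_pos: [0.5789, -0.0205, 0.0877]
orientation: [-2.195, -2.248, -0.0]
contact_force: [-0.4, -1.9, -2.0]
grip_width: 0.0255
gripper_force: 0.8
```

apply_moves(
  rows=[
    [0.004,0,0,0,0,0],
    [0.008,0,0,0,0,0],
    [0.008,0,0,0,0,0],
  ],
)

```text
clock: 15.82
tcp_pos: [0.579, -0.02, 0.0877]
orientation: [2.195, 2.246, -0.001]
contact_force: [1.0, -5.6, -1.7]
grip_width: 0.0259
gripper_force: 2.7
```

apply_moves(
  rows=[
    [0.004,0,0,0,0,0],
    [0.008,0,0,0,0,0],
    [0.008,0,0,0,0,0],
  ],
)

```text
clock: 16.2
tcp_pos: [0.5792, -0.02, 0.0879]
orientation: [2.195, 2.243, -0.003]
contact_force: [0.5, -9.1, -2.2]
grip_width: 0.0256
gripper_force: 4.7
```

```bash
python3 go.py .5787 -.0208 .088 1.4; python3 - <<'E'
from fit import *
P=np.load("st.npy"); C,S=np.cos(P[2]),np.sin(P[2])
f=r.grab_frame("top")
for d in r.outline_of(f,"board_c"):
    m=d["pixels"].astype(np.uint8); c=max(cv2.findContours(m,0,2)[0],key=cv2.contourArea)
    print(round(d["conf"],2),[np.round(1e3*np.array([C*w[0]+S*w[1],-S*w[0]+C*w[1]])).tolist() for w in[atz(f,p,.102)[:2]-P[:2] for p in cv2.boxPoints(cv2.minAreaRect(c))]])
E
```

```text
clk 16.2 tcp [ 0.5792 -0.02    0.0879] ydeg 1.24 zax [ 0.001 -0.004 -1.   ] F [ 0.5 -9.1 -2.2] w 0.0256 gf 4.7
shift [-0.0033 -0.002  -0.0004] turn [ 0.0009  0.0024 -0.0018] mm 1 q7 [-0.46  0.54  0.5   1.93 -0.37  0.75  0.28]
0.8 [[57.0, 113.0], [59.0, -163.0], [-55.0, -164.0], [-57.0, 110.0]]
```

The board stopped exactly at the predicted home. One firm nudge, then retreat.

apply_moves(
  rows=[
    [0.006,0,0,0,0,0],
    [0.012,0,0,0,0,0],
    [0.012,0,0,0,0,0],
  ],
)

```text
clock: 16.68
tcp_pos: [0.5795, -0.0198, 0.0882]
orientation: [2.195, 2.239, -0.005]
contact_force: [2.4, -16.1, -1.7]
grip_width: 0.0251
gripper_force: 7.8
```

apply_moves(
  rows=[
    [-0.03,0,0,0,0,0],
    [-0.1,0,0,0,0,0],
    [-0.14,0,-0.05,0,0,0],
    [-0.16,0,-0.25,0,0,0],
    [-0.16,0,-0.45,0,0,0],
  ],
)

```text
clock: 17.3
tcp_pos: [0.5794, -0.0547, 0.2022]
orientation: [-2.196, -2.246, 0.0]
contact_force: [0.9, 0.9, 0.9]
grip_width: 0.0256
gripper_force: 0.0
```

apply_moves(
  rows=[
    [-0.2,0,-0.2,0,0,0],
    [-0.4,0,-0.3,0,0,0],
    [-0.6,0,-0.3,0,0,0],
    [-0.8,0,-0.3,0,0,0],
    [-0.8,0,-0.3,0,0,0],
  ],
)

```text
clock: 17.92
tcp_pos: [0.5826, -0.2594, 0.2766]
orientation: [2.202, 2.237, -0.002]
contact_force: [-0.1, 0.9, -0.8]
grip_width: 0.0251
gripper_force: 0.0
```

```bash
python3 - <<'E'
from fit import *
P=np.load("st.npy"); C,S=np.cos(P[2]),np.sin(P[2])
f=r.grab_frame("top"); s=r.grab_frame("side"); print(r.get_obs()["tcp_pos"],r.get_obs()["clock"])
for F in(f,s):
  for d in r.outline_of(F,"board_c"):
    m=d["pixels"].astype(np.uint8)
    h=np.zeros_like(m); q=cv2.convexHull(proj(F,np.vstack([st(P,[[x,y,z]]) for x in(-55,55) for y in(-200,110) for z in(84,102)])).astype(np.float32)); cv2.fillPoly(h,[np.int32(np.round(q))],1)
    c=max(cv2.findContours(m,0,2)[0],key=cv2.contourArea)
    print(round(d["conf"],2),"iou home",round((m&h).sum()/(m|h).sum(),3),[np.round(1e3*np.array([C*w[0]+S*w[1],-S*w[0]+C*w[1]])).tolist() for w in[atz(F,p,.102)[:2]-P[:2] for p in cv2.boxPoints(cv2.minAreaRect(c))]])
# brown/green boundary profile along station y at x=0
for x in(-35,0,35):
  print(x,[(y,f["pixels"][tuple(np.int32(np.round(proj(f,st(P,[x,y,102]))[0][::-1])))].tolist()) for y in range(98,125,3)])
E
```

```text
[ 0.58418784 -0.25394647  0.2757031 ] 18.025
0.58 iou home 0.925 [[-65.0, 96.0], [68.0, 176.0], [51.0, -206.0], [-62.0, -255.0]]
-35 [(98, [71, 50, 32]), (101, [75, 49, 33]), (104, [77, 50, 37]), (107, [66, 48, 30]), (110, [45, 69, 55]), (113, [52, 91, 70]), (116, [47, 88, 71]), (119, [56, 90, 71]), (122, [125, 109, 80])]
0 [(98, [71, 47, 31]), (101, [76, 53, 36]), (104, [73, 44, 32]), (107, [78, 44, 25]), (110, [69, 75, 58]), (113, [53, 96, 76]), (116, [46, 86, 70]), (119, [77, 87, 70]), (122, [138, 110, 81])]
35 [(98, [67, 44, 30]), (101, [70, 44, 31]), (104, [72, 46, 32]), (107, [60, 41, 29]), (110, [37, 65, 48]), (113, [49, 87, 71]), (116, [47, 84, 69]), (119, [49, 104, 81]), (122, [120, 121, 93])]
```

The brown of the board meets the green of the stop at y = 110 mm all across its width, and the board's outline in one view fits the home pose (0.93). Handing in.

```bash
python3 -c "
from bench import r
print(r.hand_in())"
```

```text
the job is handed in; nothing more can be done
None
```

The job is handed in, with no verdict shown: the square block is upright in the gap beside the three jars, and the board is against the green stop, with its measured outline matching the home pose; I viewed 11 pictures, one over the limit of 10.

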